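# Load and close the split vial block

### The arm

A 7-joint arm with a two-finger parallel gripper is mounted at the origin on the work surface. World frame = base frame: x ahead of the robot, y to its left, z up, the work surface at z = 0. Lengths are in mm, angles in rad, forces in N, time in s.
With the tool pointing down it reaches from about 400 to 925 mm from the base axis. Payload 4.1 kg.
Tool frame: the origin (TCP) lies between the finger pads; the fingertips stand 22 mm ahead of it and the grasp point (between the pads) lies 3 mm ahead of it; z points along the fingers, y is the direction in which the jaws open and shut (so a half turn about z gives the same grasp; the last joint's range is limited). The gripper opens to 85 mm and grips with 20 to 120 N. Pads are 22 mm wide; open, the fingers measure 114 mm over their backs; the gripper's body (76 mm by 85 mm) begins 54 mm behind the grasp point. The pads swing forward as they close: fully open they stand 13 mm farther back than shut.
Start: joints at [1.055, 0.398, 0.045, 1.537, -0.019, 1.207, -0.051], TCP at [263.182, -594.37, 253.347] pointing down, gripper open.
Joint ranges: [-2.82, 2.82], [-0.49, 2.23], [-1.37, 1.46], [0, 2.46], [-1.36, 4.5], [0.23, 2], [-2.94, 2.94]. Speed limits (rad/s): [2.57, 2.57, 3.14, 3.14, 3.14, 3.14, 3.14].

### API

Orientations are given as a rotation vector (axis times angle).
In Python, from rig import r, cams gives the robot as it stands.
- The arm moves only by the tool step_arm, never from a script. Its argument "plan" is a list of rows, each a list of 7 numbers: the shift along the tool's x, y, z in mm, then the turn, a rotation vector about the tool's x, y, z in rad, then the closure, from 0 (fully open) to 1 (shut). A call has 1 to 12 rows; each row is the pose to reach, as a shift and turn from the pose measured when the call began, along the tool's axes at that moment; what a row does not reach only later rows make up. A row lasts 1/8 s, in which the tool goes at most 62.5 mm and 10.7 degrees, less where a joint would pass 70% of its speed; a pose out of reach is approached as far as the arm can. A call with a gripper value outside its range is refused whole. The fingers move at their own pace and stop on an object; "grip_force" is the grip in N (left out, the last holds). Time passes only in rows, so rows that repeat a pose let the fingers close. It gives the time, the measured TCP pose, the force and the opening at its end, in the units of the state.
- r.sense(): the state, without advancing time (a new reading comes with each control period).
- cams.snapshot(name): name is "scene" or "top" or "wrist"; returns (picture, depth): 480x640x3 uint8, red, green, blue; 480x640 float32, mm along the optical axis (not along the pixel's ray), 0 where there is no reading.
- cams.camera_info(name): a dict with "mtx" (3x3 intrinsics, pixels), "k1" (the pictures are not rectified: a ray, as slopes to the right and down, at radius r is drawn at 1 + k1 r^2 times it, then the intrinsics apply), "camera_from_world" (4x4, takes a point from world to camera coordinates); the wrist camera has in their place "hand_eye" (4x4, takes a point from camera to tool coordinates, whose origin is the TCP and whose axes are the flange's). Camera axes: x right, y down, z forward; pixel columns grow to the right and rows downward; lengths in mm; the calibration is good to about 2 mm. A picture is of the moment at which its call begins: read the wrist's pose just before it. camera_info takes no time and is no camera call.
- r.finish_job(): hands the job in, once; it reports no verdict.
Trained networks look in the newest picture that a camera, given by its name, has taken for a name from the list of things; names that differ only in an ending like _2 or _b are one class to them, and where a whole thing is asked for, a point or a joint stands for the part that bears it (a point fixed in the world has none). Each returns a list of dicts, best first, with "conf" (0 to 1); they miss things now and then, are a little off and sometimes report something else, mostly with a low value. They report only what shows in the picture. A call takes as long as a camera call. They do not tell look-alikes from the thing itself.
- cams.recognise(camera, thing): "extent" ([left, top, right, bottom] in pixels, round what is visible of it).
- cams.mark_of(camera, thing): "pixel" ([row, column] in pixels: a listed point, or the origin of a listed thing).
The state is a dict: "clock": time; "qpos": joint angles; "dq": joint speeds; "effort": joint torques, N m; "ee_pos": TCP position; "tool_rot": TCP orientation; "wrist_force": force on the tool from outside, world axes, zero at the start; "moment": the same for the moment, N m; "grip_width": finger opening in mm.
Only numpy, scipy, OpenCV 4.12 (cv2) and the standard library are available. Lean on these libraries where they do the work, as an engineer would, in place of code of your own. Each camera call takes 0.05 s, during which the arm holds its last target.

### The job

Stand the two green-capped vials from the rack upright in the two bores of the aluminium block, one in each, pushed or dropped fully home. Then set the blue upper half squarely over the block's two dowels and press it down, against the springs of the orange sealing frame, until the two halves meet flush. Finish holding it like that: the program ends with the gripper still pressing the upper half down, without letting go; leave the white-capped vial in the rack and the other things on the bench where they are.

Things in the scene. Friction and masses are not known exactly. Their poses are not given: they have to be found in the camera images.
- block_face (a point): Lower half of the split vial block: aluminium, fixed to the bench, 160 mm long (its x), 70 wide (y), 58 high, small steel feet at both ends (184 mm overall). The point is the centre of its top face; z up. Two vertical dowels at x = +66 and -66 mm, two bores at x = +26 and -26 mm (all y = 0); an orange sprung sealing frame (112 x 60 mm) lies on the face.
- dowel_a (a point): Steel dowel at x = -66 mm of the lower half, 10 mm diameter, standing 48 mm above its top face; the last 8 mm taper to a 3 mm tip. The point is the tip.
- dowel_b (a point): The same dowel at x = +66 mm; the point is its tip.
- bore_a (a point): Bore at x = -26 mm of the lower half, 28 mm diameter, 46 mm deep, flat floor. The point is the centre of its mouth, level with the block's top face; the orange frame above it has a 31 mm square opening. A seated vial's top stands 44 mm above the block's face, 38 mm above the unpressed frame.
- bore_b (a point): The other bore, at x = +26 mm of the lower half; same sizes.
- seal (a joint): Travel of the orange sealing frame (m): 0 when up, its top 6 mm above the block's face; grows as it is pressed down; 0.006 when level with the face, where the upper half comes to rest on the block. Springs: about 8 N to start it, 14 N at 6 mm. The upper half's weight alone does not press it down, and it springs back when let go.
- cover_bar (a point): Upper half: a blue block 160 mm long (its x), 70 wide (y), 50 high, about 0.5 kg, flat on the bench, right way up, with a black carrying bar. The point is the bar's centre, 89 mm above the block's underside, 39 above its top; z up. Bar 112 mm long (x), 14 wide (y), 14 high, on posts at x = +51 and -51 mm (10 mm thick); between them 32 mm free under the bar.
- cover_hole_a (a point): Dowel hole, 13 mm diameter, right through the upper half at its x = -66 mm; the point is its mouth in the underside. Between the dowel holes two 35 mm square openings at x = +26 and -26 mm pass over the vials. The upper half fits either way round (half a turn makes no difference).
- cover_hole_b (a point): The other dowel hole, at x = +66 mm of the upper half; the point is its mouth in the underside.
- vial_a_mid (a point): Closed sample vial, amber with a green cap (16 mm high), 24 mm diameter throughout, 90 mm tall, about 45 g, standing upright in a pocket of the rack. The point is its centre, half-way up (45 mm below the top); z along the vial to its cap.
- vial_b_mid (a point): The second vial with a green cap, the same in all respects.
- vial_w_mid (a point): Vial with a white cap, same shape and size, in the same rack; it stays there. The point is its centre.
- rack: White vial rack, fixed to the bench, 165 mm long (its x) by 50 mm wide (its y) by 28 mm high; the point is the centre of its underside. Three pockets 26 mm diameter and 22 mm deep in a row along its x, at -52, 0 and +52 mm; pocket floor 6 mm above the bench.
- beaker_mid (a point): Bystander: the glass beaker, 68 mm across and 85 mm tall. The point is on its centre line, 42 mm above its underside.
- wash_bottle_mid (a point): Bystander: the white wash bottle with a red cap, 68 mm across and 180 mm tall. The point is on its centre line, 70 mm above its underside.
- reagent_jar_mid (a point): Bystander: the amber reagent jar with a blue lid, 64 mm across and 85 mm tall. The point is on its centre line, 42 mm above its underside.
- spatula_mid (a point): Bystander: the spatula, 170 mm long, lying flat. The point is on its handle-to-blade middle, 5 mm above its underside.
Things that resemble listed ones, but are neither listed nor needed, are in the scene too. Leave any yellow look-alike of the part that bears cover_bar alone. Leave any red look-alike of the part that bears vial_b_mid alone.

How it is judged:
By the outcome, as a careful person would: the job done as asked, in the order asked, and still so for the second after the job is handed in, while the arm keeps its last pose, push and grip.
It also fails if it takes over 72 s, if anything falls off the work surface, if the arm or the gripper's body presses on something with over 40 N, if the wrist force passes 120 N, or if a joint passes its speed limit or range.

## Working session

There is one attempt and no reset: what is moved stays moved. The work goes in short steps, Python scripts to look and compute and a tool call to move; the robot and the scene stay as the last step left them, time stands still between calls to the robot, and variables do not carry over. Pictures are saved under pics/ and viewed, and the job is handed in when it is done.

Besides the shell and the picture viewer there is one more tool, called after "Emit:" as a command line: name --pt "numbers of a row" for each row, then --argument value for the rest. step_arm: Moves the arm, as the interface text tells. Its arguments: {"type":"object","properties":{"plan":{"type":"array","items":{"type":"array","items":{"type":"number"}}},"grip_force":{"type":"number"}},"required":["plan"]}

```bash
ls; mkdir -p pics; cat > h.py <<'E'
import numpy as np, cv2
from rig import r, cams
from scipy.spatial.transform import Rotation as R
def save(n,img): cv2.imwrite(f'pics/{n}.png',cv2.cvtColor(img,cv2.COLOR_RGB2BGR))
E
python3 - <<'E'
from h import *
s=r.sense(); print(s)
for n in ['scene','top','wrist']:
    im,d=cams.snapshot(n); save(n+'0',im); np.save(n+'0.npy',d); print(n,cams.camera_info(n))
E
```

```text
pics
{'clock': 0.0, 'qpos': array([ 1.05499849,  0.39920281,  0.0450138 ,  1.53790723, -0.01870715,
        1.20688632, -0.05067567]), 'dq': array([-1.37964587e-03,  5.78059041e-05, -8.06577230e-04, -2.84235904e-04,
        2.42046067e-03, -2.05380718e-03,  1.00264183e-03]), 'effort': array([ 3.63099898e-04, -4.75130081e+01,  1.36471074e+00, -2.54220396e+01,
        1.15908083e-02,  9.40843223e-03,  2.30826532e-05]), 'ee_pos': array([ 262.93352756, -593.7882304 ,  252.2439122 ]), 'tool_rot': array([-3.07170090e+00, -6.49813817e-01,  8.31481429e-04]), 'wrist_force': array([0.28929046, 0.05807665, 0.20753133]), 'moment': array([ 0.00894542,  0.02600164, -0.03847586]), 'grip_width': 85.4934311254548}
scene {'mtx': array([[457.70810362,   0.        , 337.62402992],
       [  0.        , 457.70810362, 238.69256341],
       [  0.        ,   0.        ,   1.        ]]), 'k1': -0.11373216328581849, 'camera_from_world': array([[ 8.51732093e-01,  5.23546017e-01,  2.12605103e-02,
        -5.06222920e+02],
       [ 3.31393372e-01, -5.06811124e-01, -7.95814625e-01,
        -6.20180386e+01],
     
[... 575 characters left out ...]
1,  2.04486434e-02, -9.81611760e-01,
         1.21139331e+03],
       [ 0.00000000e+00,  0.00000000e+00,  0.00000000e+00,
         1.00000000e+00]])}
wrist {'mtx': array([[343.06228347,   0.        , 318.8792791 ],
       [  0.        , 343.06228347, 238.42632721],
       [  0.        ,   0.        ,   1.        ]]), 'k1': -0.05743588141307744, 'hand_eye': array([[ 7.76668481e-06, -9.61105667e-01, -2.76180912e-01,
         7.07104760e+01],
       [ 9.99999990e-01, -3.17223256e-05,  1.38514973e-04,
        -2.02402601e-02],
       [-1.41888626e-04, -2.76180911e-01,  9.61105657e-01,
        -1.20088885e+02],
       [ 0.00000000e+00,  0.00000000e+00,  0.00000000e+00,
         1.00000000e+00]])}
```

View pics/scene0.png

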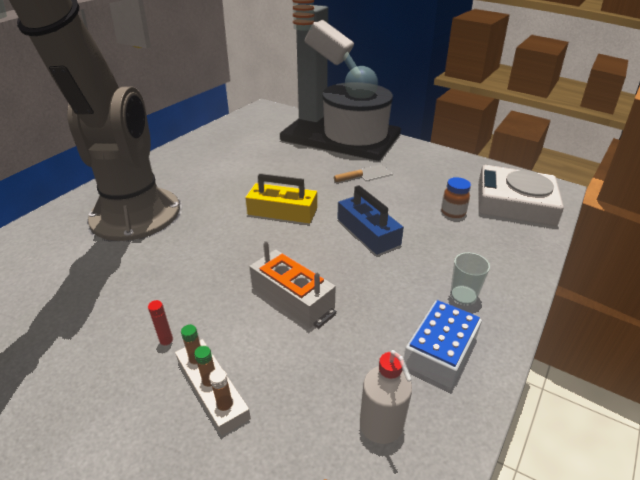

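View pics/top0.png

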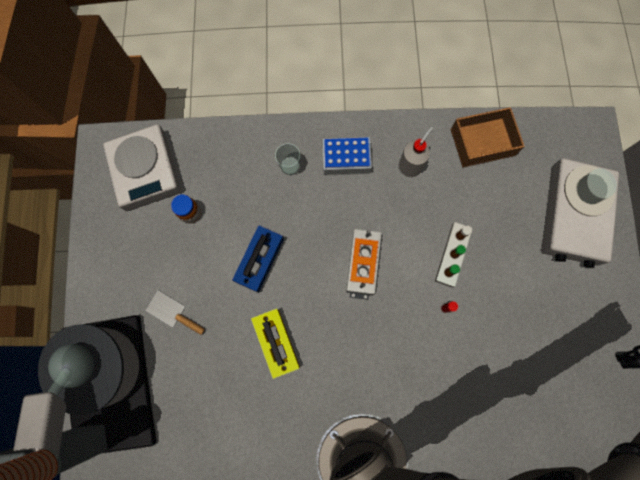

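```bash
cat >> h.py <<'E'
def ray(cam,px,pose=None):
    "px=(col,row) -> origin, dir in world"
    ci=cams.camera_info(cam); D=np.array([ci['k1'],0,0,0,0])
    u=cv2.undistortPointsIter(np.array([[px]],float),ci['mtx'],D,None,None,(3,100,1e-12))[0,0]
    v=np.array([u[0],u[1],1.])
    if cam=='wrist':
        T=ci['hand_eye']; s=pose or r.sense(); Rt=R.from_rotvec(s['tool_rot']).as_matrix()
        W=np.eye(4); W[:3,:3]=Rt; W[:3,3]=s['ee_pos']; W=W@T
    else: W=np.linalg.inv(ci['camera_from_world'])
    return W[:3,3],W[:3,:3]@v
def atz(cam,px,z,pose=None):
    o,d=ray(cam,px,pose); return o+d*(z-o[2])/d[2]
def cloud(cam,d,pose=None):
    ci=cams.camera_info(cam); h,w=d.shape
    g=np.stack(np.meshgrid(np.arange(w),np.arange(h)),-1).reshape(-1,1,2).astype(float)
    u=cv2.undistortPointsIter(g,ci['mtx'],np.array([ci['k1'],0,0,0,0]),None,None,(3,50,1e-10))[:,0]
    P=np.c_[u,np.ones(len(u))]*d.reshape(-1,1)
    if cam=='wrist':
        T=ci['hand_eye']; s=pose or r.sense(); W=np.eye(4); W[:3,:3]=R.from_rotvec(s['tool_rot']).as_matrix(); W[:3,3]=s['ee_pos']; W=W@T
    else: W=np.linalg.inv(ci['camera_from_world'])
    P=P@W[:3,:3].T+W[:3,3]; P[d.ravel()==0]=np.nan
    return P.reshape(h,w,3)
E
python3 - <<'E'
from h import *
Z={'dowel_a':106,'bore_a':58,'cover_bar':89,'vial_a_mid':51,'vial_w_mid':51,'rack':0,'block_face':58}
for c in ['top','scene']:
  for t,z in Z.items():
    for q in cams.mark_of(c,t)[:4]:
        rr,cc=q['pixel']; print(c,t,round(q['conf'],2),np.round([rr,cc]),np.round(atz(c,(cc,rr),z),1))
E
```

```text
top dowel_a 0.66 [230. 368.] [569.6 -28.4 106. ]
top dowel_a 0.63 [284. 363.] [436.   -9.6 106. ]
top dowel_a 0.6 [251. 457.] [ 509.8 -247.3  106. ]
top bore_a 0.86 [274. 362.] [467.  -13.9  58. ]
top cover_bar 0.69 [255. 257.] [519.4 250.5  89. ]
top cover_bar 0.61 [343. 274.] [300.6 211.4  89. ]
top vial_a_mid 0.42 [250. 455.] [ 521.7 -257.4   51. ]
top vial_w_mid 0.61 [232. 464.] [ 567.1 -285.2   51. ]
top vial_w_mid 0.16 [208. 185.] [658.3 449.6  51. ]
top rack 0.95 [252. 453.] [ 523.5 -263.6    0. ]
top block_face 0.77 [261. 366.] [499.8 -25.3  58. ]
scene dowel_a 0.67 [273. 321.] [575.4 -30.  106. ]
scene dowel_a 0.57 [241. 262.] [432.7 -15.6 106. ]
scene dowel_a 0.37 [269. 278.] [507.8 -61.7 106. ]
scene bore_a 0.66 [269. 285.] [483.2 -12.6  58. ]
scene bore_a 0.55 [277. 302.] [523.6 -13.1  58. ]
scene cover_bar 0.75 [202. 369.] [525.2 240.6  89. ]
scene cover_bar 0.71 [180. 282.] [305.  214.1  89. ]
scene vial_a_mid 0.87 [371. 208.] [ 520.5 -263.    51. ]
scene vial_w_mid 0.63 [392. 225.] [ 567.6 -277.5   51. ]
scene rack 0.7 [387. 213.] [ 516.4 -258.3    0. ]
scene block_face 0.8 [275. 290.] [501.  -21.2  58. ]
```

```bash
python3 - <<'E'
from h import *
im=cv2.cvtColor(cv2.imread('pics/top0.png'),cv2.COLOR_BGR2RGB).astype(int); d=np.load('top0.npy')
P=cloud('top',d); Rr,G,B=im[...,0],im[...,1],im[...,2]
def rect(n,m):
    p=P[m]; p=p[~np.isnan(p[:,0])]; print(n,len(p), np.round(p.mean(0),1), 'z',np.round(np.percentile(p[:,2],[5,50,95]),1)); rc=cv2.minAreaRect(p[:,:2].astype(np.float32)); print('   ',rc)
Z=P[...,2]; X=P[...,0]; Y=P[...,1]
rect('orange',(Rr>200)&(G<140)&(B<80)&(abs(X-500)<100)&(abs(Y+20)<80))
rect('blue',(B>90)&(Rr<60)&(abs(X-520)<120)&(abs(Y-245)<100)&(Z>43)&(Z<58))
rect('rack',(Z>20)&(Z<34)&(abs(X-520)<120)&(abs(Y+262)<70))
rect('block',(Z>48)&(Z<64)&(abs(X-500)<120)&(abs(Y+20)<70))
for n,m in [('green',(G>90)&(Rr<80)&(B<90)),('red',(Rr>150)&(G<50)&(B<60))]:
    k,l,st,c=cv2.connectedComponentsWithStats(m.astype(np.uint8))
    for i in range(1,k):
        if st[i,4]>15: print(n,st[i],np.round(np.nanmedian(P[l==i],0),1), np.round(atz('top',tuple(c[i]),96),1))
s=r.sense();print(R.from_rotvec(s['tool_rot']).as_matrix().round(3))
E
```

```text
orange 60 [500.6 -17.5  63.9] z [60.4 64.1 67.8]
    ((500.07861328125, -17.734397888183594), (51.52962112426758, 101.47602844238281), 79.84741973876953)
blue 904 [516.8 256.9  50.3] z [46.1 50.4 54.1]
    ((519.0397338867188, 256.31072998046875), (69.06314086914062, 158.47093200683594), 64.3016128540039)
rack 760 [ 509.9 -252.6   27.2] z [22.6 27.3 31.6]
    ((515.7646484375, -259.1964111328125), (50.70977783203125, 164.65985107421875), 68.14767456054688)
block 1162 [498.9 -19.   59.1] z [53.8 59.2 63.6]
    ((501.5108337402344, -19.633403778076172), (70.51018524169922, 161.32762145996094), 80.9834213256836)
green [457 245   9   9  59] [ 515.8 -260.1   95.6] [ 515.5 -259.8   96. ]
green [451 265   9   9  62] [ 466.6 -241.3   94.5] [ 467.  -240.8   96. ]
red [415 139  11  11  70] [ 770.7 -162.8  152.4] [ 793.6 -175.7   96. ]
red [449 302   9   9  62] [ 375.4 -229.2   89.8] [ 375.3 -228.5   96. ]
[[ 0.914  0.405  0.   ]
 [ 0.405 -0.914 -0.   ]
 [-0.     0.    -1.   ]]
```

```bash
cat >> h.py <<'E'
def go(p,yaw,s=None):
    "target TCP p, tool x heading yaw(deg); prints tool-frame shift & turn"
    s=s or r.sense(); R0=R.from_rotvec(s['tool_rot']); c,q=np.cos(np.radians(yaw)),np.sin(np.radians(yaw))
    Rt=R.from_matrix(np.array([[c,q,0],[q,-c,0],[0,0,-1]]))
    print('shift',np.round(R0.inv().apply(np.array(p)-s['ee_pos']),1),'turn',np.round((R0.inv()*Rt).as_rotvec(),4))
E
python3 - <<'E'
from h import *
go([515,-258,255],-21)
E
```

```text
shift [ 366.5 -205.6   -1.7] turn [ 2.000e-04 -0.000e+00  7.834e-01]
```

Emit:
step_arm --pt "366 -206 -2 0 0 0.783 0" --pt "366 -206 -2 0 0 0.783 0" --pt "366 -206 -2 0 0 0.783 0" --pt "366 -206 -2 0 0 0.783 0" --pt "366 -206 -2 0 0 0.783 0" --pt "366 -206 -2 0 0 0.783 0" --pt "366 -206 -2 0 0 0.783 0" --pt "366 -206 -2 0 0 0.783 0" --pt "366 -206 -2 0 0 0.783 0" --pt "366 -206 -2 0 0 0.783 0"

```text
clock: 2.1
ee_pos: [513.3, -259.7, 255.3]
tool_rot: [3.087, -0.577, -0.0]
wrist_force: [0.4, 0.2, 0.6]
grip_width: 85.3
```

```bash
python3 - <<'E'
from h import *
s=r.sense(); print(s['clock'],s['ee_pos'],s['tool_rot'],s['dq'].round(3),s['qpos'].round(2))
im,d=cams.snapshot('wrist'); save('w1',im); np.save('w1.npy',d)
for t in ['vial_a_mid','vial_w_mid']:
    for q in cams.mark_of('wrist',t)[:3]:
        rr,cc=q['pixel']; print(t,round(q['conf'],2),np.round([rr,cc]),np.round(atz('wrist',(cc,rr),51),1))
im=im.astype(int);P=cloud('wrist',d,s);G,Rr,B=im[...,1],im[...,0],im[...,2]
k,l,st,c=cv2.connectedComponentsWithStats(((G>90)&(Rr<80)&(B<90)).astype(np.uint8))
for i in range(1,k):
    if st[i,4]>50: 
        p=P[l==i]; t=p[p[:,2]>92]; print(st[i],c[i],np.round(np.nanmean(t,0),1),len(t),cv2.minEnclosingCircle(t[:,:2].astype(np.float32)),np.nanpercentile(p[:,2],[50,95]))
m=(P[...,2]>22)&(P[...,2]<32); p=P[m]; print(cv2.minAreaRect(p[:,:2].astype(np.float32)), np.median(p[:,2]))
E
```

```text
2.1 [ 513.28621677 -259.73818839  255.33668938] [ 3.08718666e+00 -5.76825302e-01 -4.75102057e-04] [ 0.003 -0.001 -0.001 -0.    -0.004 -0.001 -0.002] [ 0.42  0.26 -0.03  1.72  0.01  1.16 -1.55]
vial_a_mid 0.69 [209. 321.] [ 518.8 -263.7   51. ]
[308 266  26  23 333] [321.61561562 279.33633634] [ 468.2 -244.5   95.4] 327 ((470.65911865234375, -244.09011840820312), 12.138465881347656) [95.50713278 96.60412826]
((439.3634033203125, -199.760498046875), (583.2832641601562, 597.7453002929688), 68.83726501464844) 27.44868493107768
```

View pics/w1.png

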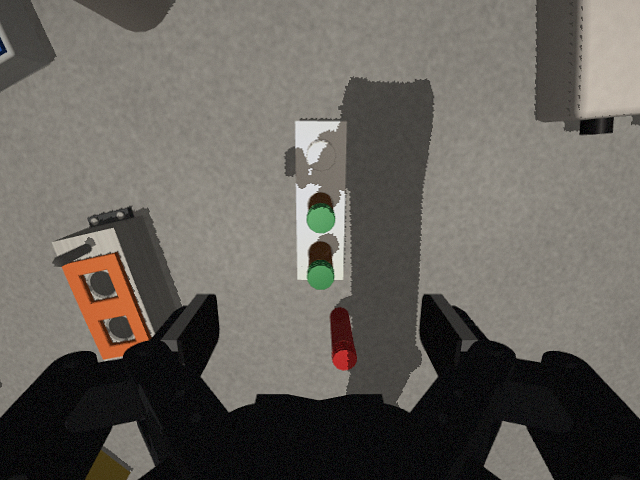

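```bash
cat >> h.py <<'E'
def caps(im,d,s):
    im=im.astype(int);P=cloud('wrist',d,s);G,Rr,B=im[...,1],im[...,0],im[...,2]
    k,l,st,c=cv2.connectedComponentsWithStats(((G>Rr+40)&(G>B+30)).astype(np.uint8))
    for i in range(1,k):
        if st[i,4]>50:
            p=P[l==i]; zt=np.nanpercentile(p[:,2],70); t=p[p[:,2]>zt-2]; (x,y),rad=cv2.minEnclosingCircle(t[:,:2].astype(np.float32))
            yy,xx=np.where((l==i)&(P[...,2]>zt-2)); print(st[i],'ztop',round(zt,1),'mean',t.mean(0).round(1),'circ',round(x,1),round(y,1),round(rad,1),'px',atz('wrist',(xx.mean(),yy.mean()),96,s).round(1))
E
python3 - <<'E'
from h import *
s=r.sense();im=cv2.cvtColor(cv2.imread('pics/w1.png'),cv2.COLOR_BGR2RGB);caps(im,np.load('w1.npy'),s)
P=cloud('wrist',np.load('w1.npy'),s)
A=P[100:300,280:360].reshape(-1,3); p=A[(A[:,2]>24)&(A[:,2]<31)]; print(cv2.minAreaRect(p[:,:2].astype(np.float32)),np.median(p[:,2]))
A=P[200:360,40:200]; I=im[200:360,40:200].astype(int)
m=(I[...,0]>180)&(I[...,1]<140)&(I[...,2]<90); p=A[m]; print('orange',cv2.minAreaRect(p[:,:2].astype(np.float32)),np.median(p[:,2]))
E
```

```text
[307 205  28  28 590] ztop 95.9 mean [ 519.5 -262.1   95.5] circ 519.7 -262.2 11.6 px [ 519.6 -262.2   96. ]
[307 263  27  27 538] ztop 95.8 mean [ 471.3 -243.5   95.5] circ 471.3 -243.4 11.9 px [ 471.5 -243.6   96. ]
((519.3473510742188, -262.0130920410156), (50.206851959228516, 165.10655212402344), 68.61506652832031) 27.540995594534934
orange ((508.4214782714844, 22.661460876464844), (51.803855895996094, 182.76412963867188), 38.995948791503906) nan
```

```bash
python3 - <<'E'
from h import *
go([505,-20,265],-9)
E
```

```text
shift [ -94.3 -220.    -9.7] turn [ 0.0005 -0.     -0.2116]
```

Emit:
step_arm --pt "-94 -220 -10 0 0 -0.212 0" --pt "-94 -220 -10 0 0 -0.212 0" --pt "-94 -220 -10 0 0 -0.212 0" --pt "-94 -220 -10 0 0 -0.212 0" --pt "-94 -220 -10 0 0 -0.212 0" --pt "-94 -220 -10 0 0 -0.212 0" --pt "-94 -220 -10 0 0 -0.212 0"

```text
clock: 3.12
ee_pos: [505.2, -22.2, 265.1]
tool_rot: [3.131, -0.251, -0.001]
wrist_force: [0.4, -0.4, -0.1]
grip_width: 85.3
```

```bash
python3 - <<'E'
from h import *
s=r.sense(); print(s['clock'],s['ee_pos'],s['tool_rot'],s['dq'].round(3))
im,d=cams.snapshot('wrist'); save('w2',im); np.save('w2.npy',d)
for t,z in [('dowel_a',106),('bore_a',58),('block_face',58)]:
    for q in cams.mark_of('wrist',t)[:3]:
        rr,cc=q['pixel']; print(t,round(q['conf'],2),np.round([rr,cc],1),np.round(atz('wrist',(cc,rr),z,s),1))
I=im.astype(int);P=cloud('wrist',d,s)
m=(I[...,0]>180)&(I[...,1]<140)&(I[...,2]<90); k,l,st,c=cv2.connectedComponentsWithStats(m.astype(np.uint8)); i=1+st[1:,4].argmax(); print(st[i])
p=P[l==i]; p=p[abs(p[:,2]-64)<4]; print('orange',cv2.minAreaRect(p[:,:2].astype(np.float32)),np.median(p[:,2]))
A=P[:330,200:440].reshape(-1,3); p=A[abs(A[:,2]-58)<4]; print('face',cv2.minAreaRect(p[:,:2].astype(np.float32)),np.median(p[:,2]))
E
```

```text
3.125 [505.20121292 -22.17669908 265.08215975] [ 3.13050170e+00 -2.51426603e-01 -5.86888409e-04] [ 0.002 -0.001 -0.004  0.001 -0.002 -0.    -0.002]
dowel_a 0.81 [147.8 320. ] [569.1 -33.2 106. ]
dowel_a 0.66 [301.4 318.6] [437.8 -10.9 106. ]
bore_a 0.65 [191.4 320.7] [527.9 -27.5  58. ]
bore_a 0.56 [243.7 315.6] [477.2 -14.2  58. ]
block_face 0.76 [216.  318.2] [504.6 -21.3  58. ]
[ 288  199   62   74 2858]
orange ((485.1462707519531, -18.937400817871094), (58.87469482421875, 74.48048400878906), 80.47138214111328) 63.456368544951374
face ((502.7224426269531, -21.14612579345703), (70.2066650390625, 159.57386779785156), 80.84695434570312) 57.40031632170104
```

View pics/w2.png

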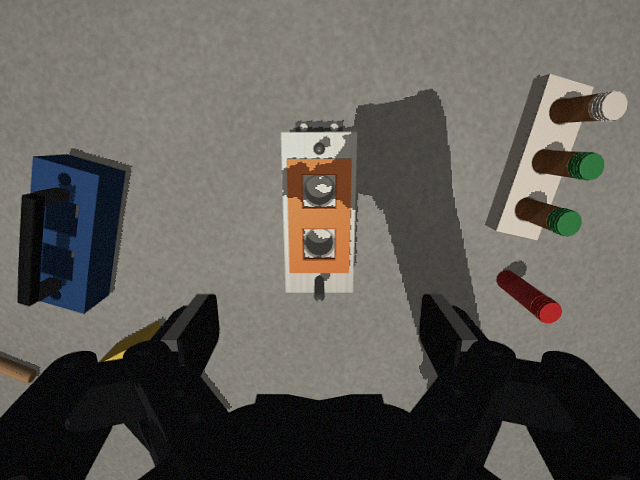

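```bash
python3 - <<'E'
from h import *
s=r.sense(); im=cv2.imread('pics/w2.png'); h=cv2.cvtColor(im,cv2.COLOR_BGR2HSV); P=cloud('wrist',np.load('w2.npy'),s)
m=(h[...,0]>3)&(h[...,0]<16)&(h[...,1]>170)&(h[...,2]>60); m[:,:270]=0;m[:,370:]=0;m[290:]=0
m=cv2.morphologyEx(m.astype(np.uint8),cv2.MORPH_OPEN,np.ones((3,3)))
cs,hi=cv2.findContours(m,cv2.RETR_CCOMP,cv2.CHAIN_APPROX_NONE)
for c,q in zip(cs,hi[0]):
    if len(c)>60:
        z=64
        w=np.array([atz('wrist',tuple(x[0].astype(float)),z,s)[:2] for x in c],np.float32); print(len(c),'hole' if q[3]>=0 else 'out',cv2.minAreaRect(w))
A=P[120:330,270:370].reshape(-1,3);p=A[abs(A[:,2]-58)<3];p=A[(A[:,2]>54)&(A[:,2]<68)]
print(cv2.minAreaRect(p[:,:2].astype(np.float32)))
x=P[135:165,305:335]; print(np.round(x[x[...,2]>80],1)[:10]); x=P[265:310,305:335];x=x[x[...,2]>80];print(x.mean(0),x[x[:,2]>95].mean(0))
big=cv2.resize(im[110:320,250:400],None,fx=3.5,fy=2.8,interpolation=cv2.INTER_CUBIC); cv2.imwrite('pics/w2z.png',big)
E
```

```text
146 out ((455.38995361328125, -24.401439666748047), (35.82439041137695, 16.001415252685547), 84.2712631225586)
269 out ((536.523193359375, -25.666603088378906), (58.60858917236328, 44.6773567199707), 81.00836181640625)
((502.78289794921875, -19.925952911376953), (70.20685577392578, 159.57376098632812), 80.94499206542969)
[[573.9 -30.2  96.6]
 [573.8 -31.1  99.1]
 [573.6 -31.9  98.3]
 [573.4 -28.5  98.3]
 [573.3 -29.3  98.2]
 [573.1 -30.1  99. ]
 [573.  -30.9  99.1]
 [572.9 -31.7  99.7]
 [572.8 -32.5  99.2]
 [572.6 -33.3  98.3]]
[441.22409422 -10.22314886  95.02800546] [440.5103296  -10.05178252 100.45027105]
```

View pics/w2z.png

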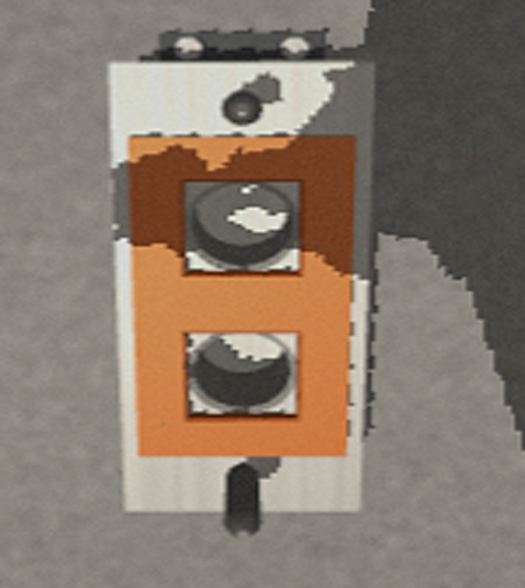

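```bash
python3 - <<'E'
from h import *
s=r.sense()
f=lambda x,y,z: atz('wrist',(250+(x+.5)/3.5-.5,110+(y+.5)/2.8-.5),z,s)[:2]
c=np.array([f(*p,58) for p in [(110,62),(375,62),(361,512),(125,512)]]);print('face',c.round(1),c.mean(0).round(1), np.linalg.norm(c[0]-c[3]),np.linalg.norm(c[0]-c[1]))
for q in [[(184,181),(300,181),(300,273),(184,273)],[(186,331),(298,331),(298,416),(186,416)]]:
    c=np.array([f(*p,64) for p in q]);print(c.mean(0).round(1),np.linalg.norm(c[0]-c[3]),np.linalg.norm(c[0]-c[1]))
c=np.array([f(*p,64) for p in [(130,136),(356,136),(348,456),(139,456)]]);print('frame',c.mean(0).round(1),np.linalg.norm(c[0]-c[3]),np.linalg.norm(c[0]-c[1]))
for p in [(242,106,102),(241,530,106)]: print(f(*p))
print(f(242,106,106),f(241,470,102))
E
```

```text
face [[587.9   1. ]
 [577.  -67.5]
 [418.6 -42.8]
 [429.7  26.6]] [503.3 -20.7] 160.2930396695918 69.38166116408361
[529.6 -24.6] 30.912502749824974 30.705628323806575
[479.  -16.5] 31.030895111602497 30.9089435999079
frame [503.9 -20.9] 112.04916853476874 59.150977178162236
[569.43934557 -31.00410576]
[440.19543761 -10.06721663]
[569.51873481 -31.01536498] [458.94092681 -13.06918724]
```

```bash
python3 - <<'E'
from h import *
go([471.4,-243.5,150],-21.2)
E
```

```text
shift [  1.7 224.9 115.3] turn [6.000e-04 2.000e-04 2.114e-01]
```

Emit:
step_arm --pt "2 225 115 0 0 0.211 0" --pt "2 225 115 0 0 0.211 0" --pt "2 225 115 0 0 0.211 0" --pt "2 225 115 0 0 0.211 0" --pt "2 225 115 0 0 0.211 0" --pt "2 225 115 0 0 0.211 0" --pt "2 225 115 0 0 0.211 0"

```text
clock: 4.2
ee_pos: [472.8, -242.1, 151.0]
tool_rot: [3.089, -0.573, 0.002]
wrist_force: [0.1, 0.4, -0.4]
grip_width: 85.6
```

```bash
python3 - <<'E'
from h import *
s=r.sense();print(s['ee_pos'],s['tool_rot']);go([471.4,-243.5,87],-21.2)
im,d=cams.snapshot('wrist'); save('w3',im); caps(im,d,s)
E
```

```text
[ 472.84109723 -242.11823109  151.0105939 ] [ 3.08884247e+00 -5.73171547e-01  2.08688839e-03]
shift [-0.9  1.8 64. ] turn [-0.0002 -0.0013  0.0031]
[302 160  14  21 143] ztop 95.7 mean [ 526.9 -257.1   95.4] circ 527.0 -256.8 5.5 px [ 527.  -257.1   96. ]
[304 269  35  26 368] ztop 95.8 mean [ 466.7 -238.6   95.5] circ 468.6 -241.1 11.3 px [ 467.  -238.7   96. ]
```

View pics/w3.png

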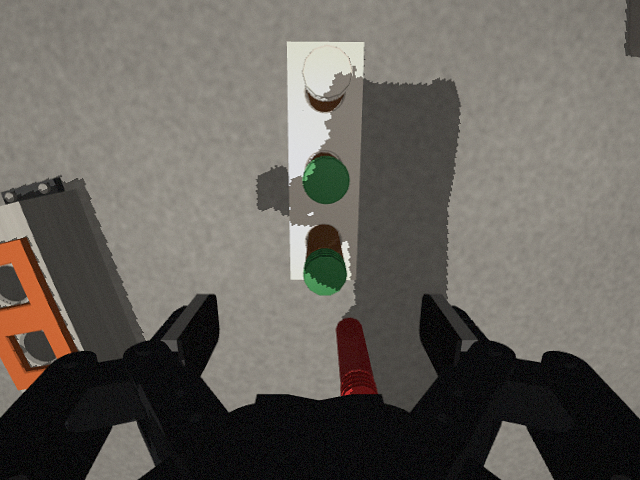

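Emit:
step_arm --pt "-1 2 32 0 0 0.003 0" --pt "-1 2 64 0 0 0.003 0" --pt "-1 2 64 0 0 0.003 0" --pt "-1 2 64 0 0 0.003 0" --pt "-1 2 64 0 0 0.003 1" --pt "-1 2 64 0 0 0.003 1" --pt "-1 2 64 0 0 0.003 1" --pt "-1 2 64 0 0 0.003 1" --pt "-1 2 64 0 0 0.003 1" --pt "-1 2 64 0 0 0.003 1" --grip_force 40

```text
clock: 5.5
ee_pos: [471.5, -243.8, 87.4]
tool_rot: [3.088, -0.577, 0.003]
wrist_force: [-0.6, -0.9, 3.7]
grip_width: 23.0
```

```bash
python3 - <<'E'
from h import *
s=r.sense();print(s['ee_pos'],s['tool_rot'],s['wrist_force'],s['grip_width']);go([471.4,-243.5,170],-9.2)
E
```

```text
[ 471.51723021 -243.77125769   87.44982337] [ 3.08773818e+00 -5.77481840e-01  3.06984962e-03] [-0.58946668 -0.8671425   3.65489657] 23.017685318311692
shift [ -0.   -0.2 -82.6] turn [ 2.000e-04 -2.000e-03 -2.092e-01]
```

Emit:
step_arm --pt "0 0 -50 0 0 0 1" --pt "0 0 -110 0 0 0 1" --pt "0 0 -110 0 0 0 1"

```text
clock: 5.88
ee_pos: [474.4, -245.1, 202.1]
tool_rot: [3.085, -0.577, 0.019]
wrist_force: [-0.0, -0.6, -1.6]
grip_width: 22.8
```

```bash
python3 - <<'E'
from h import *
s=r.sense();print(s['ee_pos'],s['wrist_force'],s['grip_width']);go([478.2,-16.5,197],-9.2)
im,d=cams.snapshot('wrist'); save('w4',im); im,d=cams.snapshot('scene'); save('s4',im)
E
```

```text
[ 474.4028126  -245.10604352  202.10675016] [-0.00512724 -0.58841277 -1.57679352] 22.815923189822907
shift [ -79.2 -214.5    4.1] turn [ 0.0017 -0.0122 -0.2094]
```

View pics/w4.png

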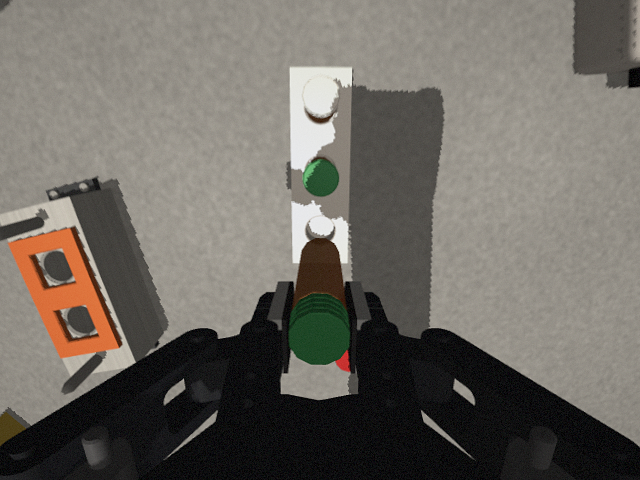

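View pics/s4.png

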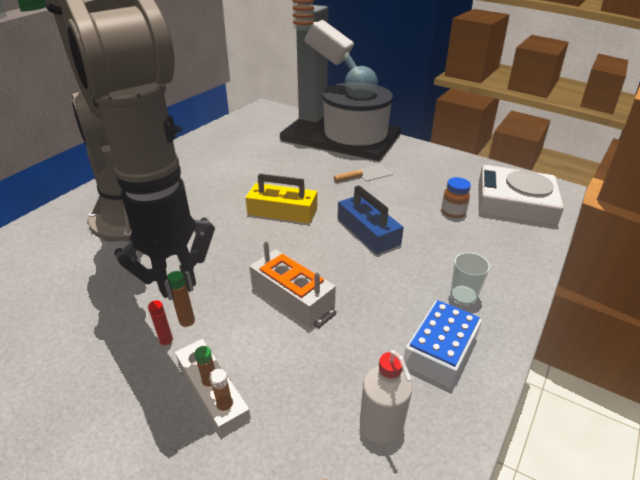

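Emit:
step_arm --pt "-79 -215 0 0 -0.012 -0.209 1" --pt "-79 -215 0 0 -0.012 -0.209 1" --pt "-79 -215 0 0 -0.012 -0.209 1" --pt "-79 -215 0 0 -0.012 -0.209 1" --pt "-79 -215 0 0 -0.012 -0.209 1" --pt "-79 -215 0 0 -0.012 -0.209 1" --pt "-79 -215 0 0 -0.012 -0.209 1"

```text
clock: 6.85
ee_pos: [474.6, -16.2, 196.3]
tool_rot: [-3.13, 0.257, 0.018]
wrist_force: [0.5, 0.5, -0.4]
grip_width: 22.8
```

```bash
python3 - <<'E'
from h import *
s=r.sense();print(s['ee_pos'],s['wrist_force'],s['grip_width']);go([478.2,-16.5,150],-9.2)
im,d=cams.snapshot('wrist'); save('w5',im);np.save('w5.npy',d)
E
```

```text
[474.58655629 -16.24231314 196.29228008] [ 0.49587312  0.49599728 -0.37687657] 22.79040556988344
shift [ 4.1 -0.3 46.2] turn [-0.0001  0.0116 -0.003 ]
```

View pics/w5.png

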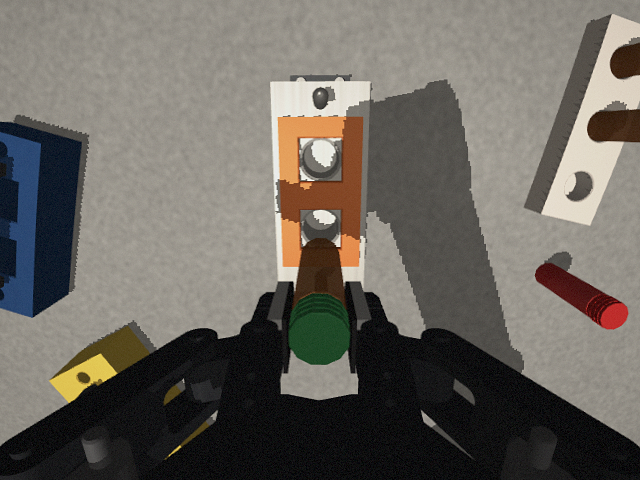

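Emit:
step_arm --pt "4 0 20 0 0.012 -0.003 1" --pt "4 0 43 0 0.012 -0.003 1" --pt "4 0 43 0 0.012 -0.003 1" --pt "4 0 43 0 0.012 -0.003 1" --pt "4 0 43 0 0.012 -0.003 1"

```text
clock: 7.52
ee_pos: [479.0, -16.9, 154.5]
tool_rot: [-3.131, 0.253, -0.005]
wrist_force: [0.6, 0.3, 0.5]
grip_width: 22.8
```

```bash
python3 - <<'E'
from h import *
s=r.sense();print(s['ee_pos'],s['wrist_force'],s['grip_width']);go([478.2,-16.5,95],-9.2)
im,d=cams.snapshot('wrist'); save('w6',im);np.save('w6.npy',d)
E
```

```text
[479.01673751 -16.87208875 154.48714251] [0.61116983 0.26845038 0.49206879] 22.78970270783311
shift [-1.  -0.2 59.5] turn [-0.0006 -0.0029 -0.0005]
```

View pics/w6.png

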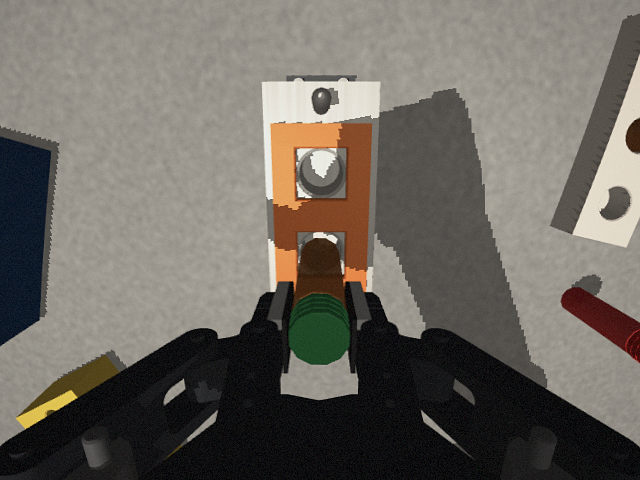

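Emit:
step_arm --pt "-0.5 0 8 0 -0.003 0 1" --pt "-0.5 0 16 0 -0.003 0 1" --pt "-0.5 0 24 0 -0.003 0 1" --pt "-0.5 0 30 0 -0.003 0 1"

```text
clock: 8.07
ee_pos: [478.1, -16.7, 123.5]
tool_rot: [-3.131, 0.252, 0.002]
wrist_force: [-0.2, -0.9, -0.5]
grip_width: 23.3
```

```bash
python3 - <<'E'
from h import *
s=r.sense();print(s['ee_pos'],s['wrist_force'],s['grip_width']);go([478.2,-16.5,95],-9.2)
E
```

```text
[478.07722737 -16.70023789 123.47630345] [-0.21451417 -0.93425304 -0.47865593] 23.285917133832985
shift [ 0.1 -0.2 28.5] turn [-0.0004  0.0012 -0.0002]
```

Emit:
step_arm --pt "0 0 10 0 0 0 1" --pt "0 0 20 0 0 0 1" --pt "0 0 27 0 0 0 1" --pt "0 0 28.5 0 0 0 1" --pt "0 0 28.5 0 0 0 1"

```text
clock: 8.7
ee_pos: [478.1, -16.7, 95.0]
tool_rot: [-3.131, 0.252, 0.002]
wrist_force: [-0.1, -0.6, -0.4]
grip_width: 22.6
```

```bash
python3 - <<'E'
from h import *
s=r.sense();print(s['ee_pos'],s['wrist_force'],s['grip_width'])
E
```

```text
[478.14982592 -16.67565257  94.98244654] [-0.09950618 -0.58902499 -0.38012571] 22.62222698999325
```

Emit:
step_arm --pt "0 0 0 0 0 0 0.3" --pt "0 0 0 0 0 0 0.3" --pt "0 0 0 0 0 0 0.3" --pt "0 0 -50 0 0 0 0" --pt "0 0 -110 0 0 0 0" --pt "0 0 -150 0 0 0 0" --pt "0 0 -150 0 0 0 0"

```text
clock: 9.57
ee_pos: [480.7, -16.7, 248.7]
tool_rot: [-3.13, 0.252, -0.011]
wrist_force: [0.1, 0.2, -0.3]
grip_width: 85.3
```

```bash
python3 - <<'E'
from h import *
s=r.sense();print(s['clock'],s['ee_pos'],s['wrist_force'],s['grip_width']);go([519.6,-262.1,160],-21.2)
im,d=cams.snapshot('wrist'); save('w7',im);np.save('w7.npy',d); caps(im,d,s)
E
```

```text
9.575 [480.65250042 -16.67248303 248.67494357] [ 0.07773872  0.19602874 -0.34289216] 85.25819118363064
shift [ 77.2 236.2  88.8] turn [-0.0022 -0.0067  0.2091]
[601 124  26  30 593] ztop 95.8 mean [ 518.7 -262.1   95.5] circ 518.2 -262.2 12.1 px [ 518.8 -261.6   96. ]
[306 220  29  29 642] ztop 101.8 mean [478.5 -16.2 101.5] circ 478.2 -15.9 11.8 px [477. -16.  96.]
```

View pics/w7.png

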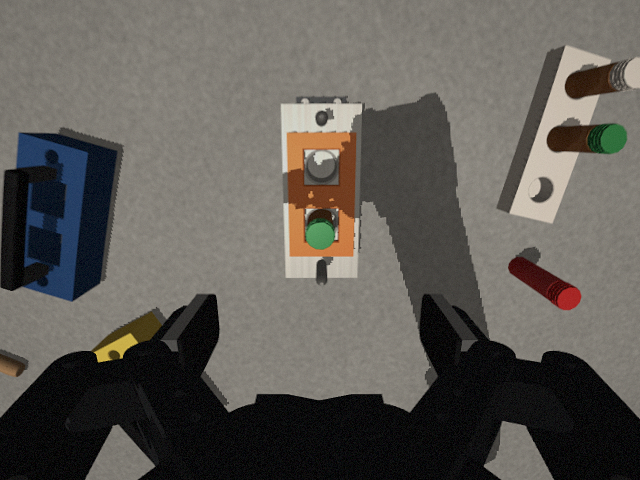

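Emit:
step_arm --pt "77 236 0 0 -0.007 0.209 0" --pt "77 236 30 0 -0.007 0.209 0" --pt "77 236 90 0 -0.007 0.209 0" --pt "77 236 97 0 -0.007 0.209 0" --pt "77 236 97 0 -0.007 0.209 0" --pt "77 236 97 0 -0.007 0.209 0" --pt "77 236 97 0 -0.007 0.209 0"

```text
clock: 10.5
ee_pos: [518.3, -259.8, 149.9]
tool_rot: [-3.086, 0.573, 0.007]
wrist_force: [-0.4, 0.6, 0.4]
grip_width: 85.2
```

```bash
python3 - <<'E'
from h import *
s=r.sense();print(s['clock'],s['ee_pos'],s['wrist_force'],s['grip_width']);go([519.6,-262.1,87],-21.2)
im,d=cams.snapshot('wrist'); save('w8',im);caps(im,d,s)
E
```

```text
10.5 [ 518.29970829 -259.7583895   149.89934893] [-0.37450863  0.56605663  0.42683725] 85.2295306667886
shift [ 2.3  1.8 62.9] turn [-0.0019  0.0047  0.0028]
[304 269  28  21 191] ztop 95.7 mean [ 514.5 -255.9   95.4] circ 516.0 -257.3 9.2 px [ 514.7 -255.9   96. ]
```

View pics/w8.png

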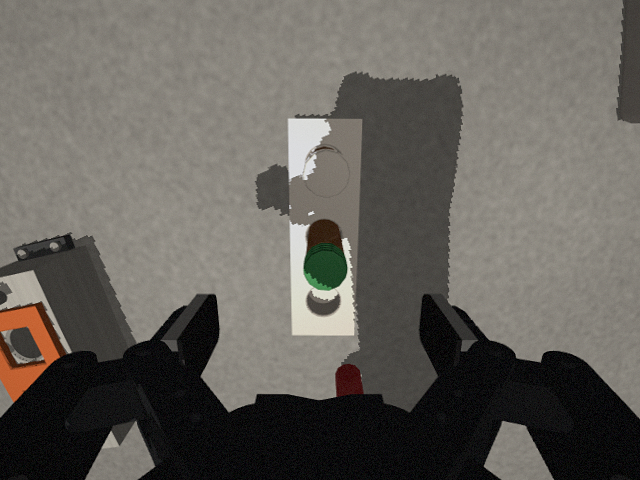

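Emit:
step_arm --pt "2 2 31 0 0.005 0.003 0" --pt "2 2 63 0 0.005 0.003 0" --pt "2 2 63 0 0.005 0.003 0" --pt "2 2 63 0 0.005 0.003 0" --pt "2 2 63 0 0.005 0.003 1" --pt "2 2 63 0 0.005 0.003 1" --pt "2 2 63 0 0.005 0.003 1" --pt "2 2 63 0 0.005 0.003 1" --pt "2 2 63 0 0.005 0.003 1" --grip_force 40

```text
clock: 11.68
ee_pos: [519.8, -262.3, 87.7]
tool_rot: [-3.087, 0.577, -0.003]
wrist_force: [-0.7, 0.9, 2.5]
grip_width: 23.0
```

```bash
python3 - <<'E'
from h import *
s=r.sense();print(s['ee_pos'],s['wrist_force'],s['grip_width'])
E
```

```text
[ 519.77506948 -262.29263089   87.73742146] [-0.65951631  0.9080186   2.54260977] 22.98266893066972
```

Emit:
step_arm --pt "0 0 -50 0 0 0 1" --pt "0 0 -110 0 0 0 1" --pt "0 0 -110 0 0 0 1" --pt "0 0 -110 0 0 0 1"

```text
clock: 12.18
ee_pos: [519.0, -262.1, 197.2]
tool_rot: [-3.087, 0.577, -0.002]
wrist_force: [-0.5, -0.6, -1.6]
grip_width: 22.8
```

```bash
python3 - <<'E'
from h import *
s=r.sense();print(s['ee_pos'],s['wrist_force'],s['grip_width']);go([529.5,-24.8,197],-9.2)
E
```

```text
[ 518.98243211 -262.1306545   197.18408423] [-0.47044166 -0.60922941 -1.62193874] 22.786703320562474
shift [ -76.  -225.1    0.5] turn [-0.0016 -0.0011 -0.2092]
```

Emit:
step_arm --pt "-76 -225 0 0 0 -0.209 1" --pt "-76 -225 0 0 0 -0.209 1" --pt "-76 -225 0 0 0 -0.209 1" --pt "-76 -225 0 0 0 -0.209 1" --pt "-76 -225 0 0 0 -0.209 1" --pt "-76 -225 0 0 0 -0.209 1" --pt "-76 -225 0 0 0 -0.209 1"

```text
clock: 13.05
ee_pos: [528.8, -26.7, 196.6]
tool_rot: [-3.13, 0.257, 0.001]
wrist_force: [-0.1, 0.5, -0.8]
grip_width: 22.8
```

```bash
python3 - <<'E'
from h import *
s=r.sense();print(s['ee_pos'],s['wrist_force'],s['grip_width']);go([529.5,-24.8,155],-9.2)
E
```

```text
[528.83298419 -26.70621686 196.57564299] [-0.12737954  0.50570617 -0.83246954] 22.795955360235165
shift [ 0.4 -2.  41.6] turn [-0.0006  0.0005 -0.003 ]
```

Emit:
step_arm --pt "0.5 -2 20 0 0 -0.003 1" --pt "0.5 -2 41 0 0 -0.003 1" --pt "0.5 -2 41 0 0 -0.003 1" --pt "0.5 -2 41 0 0 -0.003 1" --pt "0.5 -2 41 0 0 -0.003 1"

```text
clock: 13.68
ee_pos: [530.3, -25.1, 156.5]
tool_rot: [-3.131, 0.253, -0.002]
wrist_force: [0.6, -0.3, -0.1]
grip_width: 23.1
```

```bash
python3 - <<'E'
from h import *
s=r.sense();print(s['ee_pos'],s['wrist_force'],s['grip_width']);go([529.5,-24.8,95.2],-9.2)
im,d=cams.snapshot('wrist'); save('w9',im)
E
```

```text
[530.3362411  -25.11830299 156.54064439] [ 0.61198076 -0.27417426 -0.14281877] 23.077109488351862
shift [-1.  -0.1 61.3] turn [-0.0008 -0.0013 -0.0006]
```

View pics/w9.png

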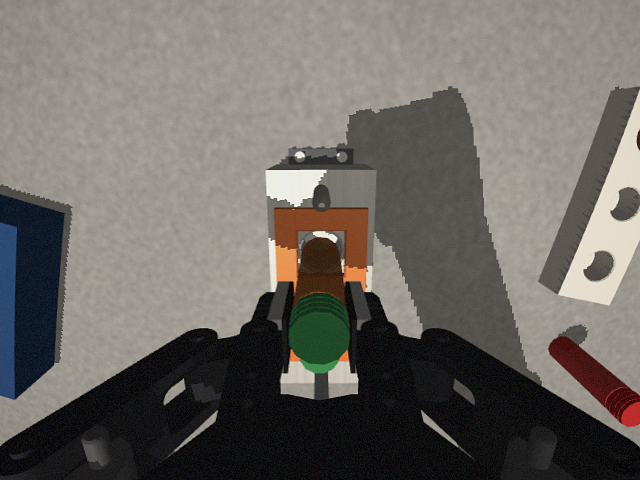

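Emit:
step_arm --pt "-0.7 0 10 0 -0.001 0 1" --pt "-0.7 0 20 0 -0.001 0 1" --pt "-0.7 0 30 0 -0.001 0 1" --pt "-0.7 0 32 0 -0.001 0 1"

```text
clock: 14.22
ee_pos: [528.7, -24.8, 123.2]
tool_rot: [-3.131, 0.252, 0.003]
wrist_force: [-0.1, 0.5, -0.9]
grip_width: 22.8
```

```bash
python3 - <<'E'
from h import *
s=r.sense();print(s['ee_pos'],s['wrist_force'],s['grip_width']);go([529.5,-24.8,95.2],-9.2)
E
```

```text
[528.73823563 -24.79054039 123.18164252] [-0.11292802  0.49834865 -0.91213714] 22.84938835118565
shift [ 0.8 -0.1 28. ] turn [-0.0006  0.0019 -0.0003]
```

Emit:
step_arm --pt "0.5 0 10 0 0.001 0 1" --pt "0.5 0 20 0 0.001 0 1" --pt "0.5 0 27 0 0.001 0 1" --pt "0.5 0 28 0 0.001 0 1" --pt "0.5 0 28 0 0.001 0 0.3" --pt "0.5 0 28 0 0.001 0 0.3" --pt "0.5 0 28 0 0.001 0 0.3" --pt "0.5 0 -20 0 0.001 0 0" --pt "0.5 0 -80 0 0.001 0 0" --pt "0.5 0 -130 0 0.001 0 0" --pt "0.5 0 -130 0 0.001 0 0" --pt "0.5 0 -130 0 0.001 0 0"

```text
clock: 15.72
ee_pos: [529.0, -25.0, 252.8]
tool_rot: [-3.131, 0.252, 0.002]
wrist_force: [-0.6, 0.0, 0.1]
grip_width: 85.4
```

```bash
python3 - <<'E'
from h import *
s=r.sense();print(s['clock'],s['ee_pos'],s['wrist_force'],s['grip_width']);go([520,250,280],-26)
im,d=cams.snapshot('wrist'); save('w10',im);np.save('w10.npy',d); caps(im,d,s)
E
```

```text
15.725 [528.98397595 -25.04843388 252.77681366] [-0.57896505  0.02749926  0.05348936] 85.40616705597616
shift [ -53.  -270.1  -27. ] turn [-2.000e-04  1.600e-03  2.929e-01]
[305 216  29  26 572] ztop 101.8 mean [529.9 -24.9 101.5] circ 530.5 -24.9 11.7 px [528.5 -24.7  96. ]
[306 272  27  28 529] ztop 101.7 mean [478.6 -16.4 101.5] circ 478.4 -16.0 11.7 px [476.2 -16.   96. ]
```

View pics/w10.png

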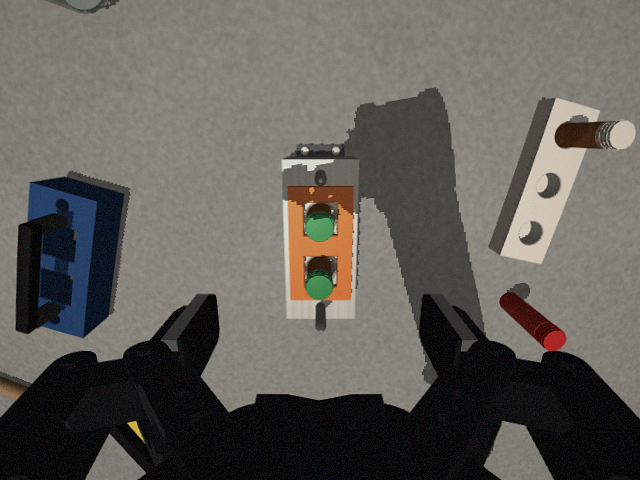

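Emit:
step_arm --pt "-53 -270 -20 0 0.002 0.293 0" --pt "-53 -270 -20 0 0.002 0.293 0" --pt "-53 -270 -20 0 0.002 0.293 0" --pt "-53 -270 -20 0 0.002 0.293 0" --pt "-53 -270 -20 0 0.002 0.293 0" --pt "-53 -270 -20 0 0.002 0.293 0" --pt "-53 -270 -20 0 0.002 0.293 0" --pt "-53 -270 -20 0 0.002 0.293 0"

```text
clock: 16.77
ee_pos: [519.8, 247.8, 271.4]
tool_rot: [3.058, -0.711, -0.003]
wrist_force: [0.8, -0.2, 0.0]
grip_width: 85.6
```

```bash
python3 - <<'E'
from h import *
s=r.sense(); print(s['clock'],s['ee_pos'],s['tool_rot'],s['qpos'].round(2))
im,d=cams.snapshot('wrist'); save('w11',im); np.save('w11.npy',d)
for t,z in [('cover_bar',89),('cover_hole_a',50)]:
    for q in cams.mark_of('wrist',t)[:3]:
        rr,cc=q['pixel']; print(t,round(q['conf'],2),np.round([rr,cc],1),np.round(atz('wrist',(cc,rr),z,s),1))
P=cloud('wrist',d,s); A=P[:320,180:460].reshape(-1,3)
p=A[abs(A[:,2]-50)<4]; print('top',cv2.minAreaRect(p[:,:2].astype(np.float32)),np.median(p[:,2]))
p=A[abs(A[:,2]-96)<4]; print('bar',cv2.minAreaRect(p[:,:2].astype(np.float32)),np.median(p[:,2]),p.mean(0))
E
```

```text
16.775 [519.82948686 247.76071116 271.37624586] [ 3.05808928 -0.71098518 -0.00312651] [-0.23  0.27 -0.35  1.68  0.1   1.21 -2.63]
cover_bar 0.86 [220.5 312.7] [522.5 252.7  89. ]
cover_bar 0.85 [385.3 437.7] [301.9 213.3  89. ]
cover_hole_a 0.91 [254.4 316.3] [480.2 270.2  50. ]
cover_hole_a 0.79 [148.6 311.6] [578.9 226.5  50. ]
cover_hole_a 0.65 [306.3 386.3] [391.8 227.7  50. ]
top ((485.42236328125, 255.55137634277344), (127.45087432861328, 246.91046142578125), 87.63553619384766) 49.432188772514024
bar ((522.8733520507812, 253.97561645507812), (13.963451385498047, 111.55738830566406), 63.829689025878906) 95.30586378032194 [525.55740783 252.32443418  95.26355321]
```

View pics/w11.png

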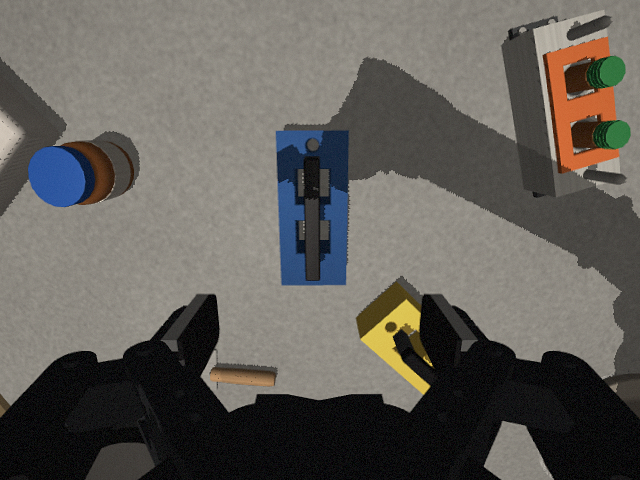

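```bash
python3 - <<'E'
from h import *
s=r.sense()
im=cv2.imread('pics/w11.png'); cv2.imwrite('pics/w11z.png',cv2.resize(im[115:300,255:370],None,fx=5,fy=3.2,interpolation=cv2.INTER_CUBIC))
P=cloud('wrist',np.load('w11.npy'),s); A=P[120:298,265:362].reshape(-1,3)
p=A[abs(A[:,2]-50)<4]; print('top',cv2.minAreaRect(p[:,:2].astype(np.float32)),np.median(p[:,2]))
go([522.7,253.8,150],-26.1)
E
```

```text
top ((522.0942993164062, 255.37765502929688), (70.2456283569336, 160.0198211669922), 63.973731994628906) 50.14546277766141
shift [  0.4  -6.  122.1] turn [ 0.0009  0.001  -0.0004]
```

View pics/w11z.png

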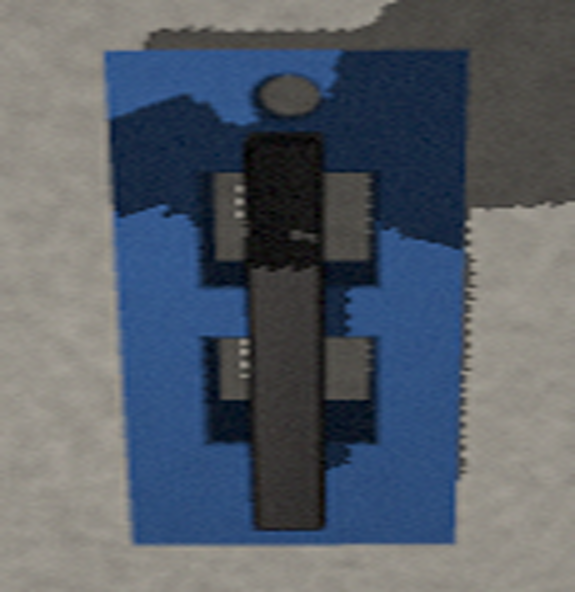

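```bash
python3 - <<'E'
from h import *
s=r.sense()
f=lambda x,y,z: atz('wrist',(255+(x+.5)/5-.5,115+(y+.5)/3.2-.5),z,s)[:2]
for n,z,q in [('top',50,[(105,51),(469,51),(456,544),(132,544)]),('bar',96,[(245,132),(323,132),(324,529),(253,529)])]:
    c=np.array([f(*p,z) for p in q]); e=c[0]+c[1]-c[2]-c[3]; print(n,c.mean(0).round(1),np.linalg.norm(c[0]-c[3]),np.linalg.norm(c[0]-c[1]),np.degrees(np.arctan2(e[1],e[0])))
print(f(289,96,50))
E
```

```text
top [522.4 254.7] 159.4786971691703 69.68464229401935 -25.885109314518104
bar [523.8 253.9] 112.65229658741049 13.1459109895444 -26.034309833819318
[582.14943477 225.3523007 ]
```

Emit:
step_arm --pt "0.5 -6 60 0 0 0 0" --pt "0.5 -6 121 0 0 0 0" --pt "0.5 -6 121 0 0 0 0" --pt "0.5 -6 121 0 0 0 0" --pt "0.5 -6 121 0 0 0 0"

```text
clock: 17.55
ee_pos: [524.7, 254.8, 154.2]
tool_rot: [-3.057, 0.71, -0.005]
wrist_force: [-0.1, -0.0, 0.0]
grip_width: 85.2
```

```bash
python3 - <<'E'
from h import *
s=r.sense(); print(s['clock'],s['ee_pos'],s['tool_rot'],s['wrist_force']);go([522.9,254.1,90],-26.0)
im,d=cams.snapshot('wrist'); save('w12',im)
E
```

```text
17.55 [524.67083799 254.7789246  154.22766531] [-3.05729689  0.70997355 -0.00492607] [-0.11325687 -0.02777379  0.03707469]
shift [-1.4  1.6 64.2] turn [-0.0036 -0.0024 -0.0026]
```

View pics/w12.png

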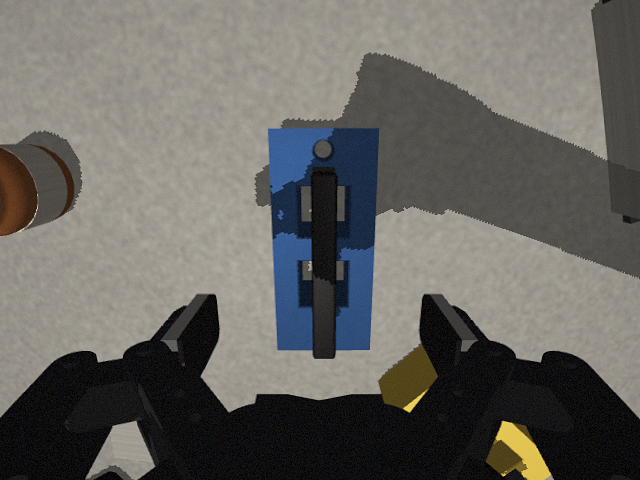

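Emit:
step_arm --pt "-1.5 1.5 32 -0.003 -0.002 -0.003 0" --pt "-1.5 1.5 64 -0.003 -0.002 -0.003 0" --pt "-1.5 1.5 64 -0.003 -0.002 -0.003 0" --pt "-1.5 1.5 64 -0.003 -0.002 -0.003 0" --pt "-1.5 1.5 64 -0.003 -0.002 -0.003 0"

```text
clock: 18.23
ee_pos: [523.8, 254.8, 91.8]
tool_rot: [-3.059, 0.705, -0.004]
wrist_force: [0.2, 0.3, 0.1]
grip_width: 85.2
```

```bash
python3 - <<'E'
from h import *
s=r.sense(); print(s['clock'],s['ee_pos'],s['tool_rot'],s['wrist_force']);go([522.9,254.1,90],-26.0)
E
```

```text
18.225 [523.82696764 254.82588841  91.84840262] [-3.05903813  0.70540879 -0.00443457] [0.18079128 0.33155026 0.14477181]
shift [-0.5  1.1  1.8] turn [-0.0028 -0.0022  0.0005]
```

Emit:
step_arm --pt "-0.5 1 1.5 -0.003 -0.002 0 0.5" --pt "-0.5 1 1.5 -0.003 -0.002 0 1" --pt "-0.5 1 1.5 -0.003 -0.002 0 1" --pt "-0.5 1 1.5 -0.003 -0.002 0 1" --pt "-0.5 1 1.5 -0.003 -0.002 0 1" --pt "-0.5 1 1.5 -0.003 -0.002 0 1" --pt "-0.5 1 1.5 -0.003 -0.002 0 1" --grip_force 100

```text
clock: 19.1
ee_pos: [522.8, 253.7, 90.4]
tool_rot: [3.06, -0.706, -0.0]
wrist_force: [-2.6, -2.9, 4.0]
grip_width: 12.4
```

```bash
python3 - <<'E'
from h import *
s=r.sense(); print(s['clock'],s['ee_pos'],s['tool_rot'],s['wrist_force'],s['moment'],s['grip_width']);go([522.9,254.1,220],-26.0)
E
```

```text
19.1 [522.75254491 253.69397857  90.44657869] [ 3.06010308e+00 -7.05959103e-01 -1.95624063e-04] [-2.57047284 -2.91703865  3.984292  ] [-0.53822295  0.44289556  0.03256067] 12.384780745699377
shift [  -0.    -0.3 -129.6] turn [ 0.0011 -0.0001  0.0003]
```

Emit:
step_arm --pt "0 0 -20 0 0 0 1" --pt "0 0 -60 0 0 0 1" --pt "0 0 -110 0 0 0 1" --pt "0 0 -135 0 0 0 1" --pt "0 0 -135 0 0 0 1"

```text
clock: 19.73
ee_pos: [523.7, 254.8, 226.5]
tool_rot: [-3.059, 0.706, -0.004]
wrist_force: [0.1, -0.0, -5.2]
grip_width: 12.2
```

```bash
python3 - <<'E'
from h import *
s=r.sense(); print(s['clock'],s['ee_pos'],s['tool_rot'],s['wrist_force'],s['moment'],s['grip_width']);go([503.7,-20.7,225],-9.2)
im,d=cams.snapshot('wrist'); save('w13',im); np.save('w13.npy',d)
P=cloud('wrist',d,s); T=(P-s['ee_pos'])@R.from_rotvec(s['tool_rot']).as_matrix()  # tool frame
A=T[:300,200:440].reshape(-1,3); A=A[~np.isnan(A[:,0])]
q=A[(A[:,2]>20)&(A[:,2]<60)]; print(len(q),np.median(q[:,2])); q=q[abs(q[:,2]-np.median(q[:,2]))<3]
print(cv2.minAreaRect(q[:,:2].astype(np.float32))); c,*_=np.linalg.lstsq(np.c_[q[:,:2],np.ones(len(q))],q[:,2],rcond=None); print('plane',c)
E
```

```text
19.725 [523.72758625 254.77882357 226.46268236] [-3.05943637  0.70559695 -0.00427177] [ 6.27303661e-02 -2.66529091e-03 -5.15054219e+00] [-0.01959263  0.01849815 -0.00890047] 12.174803275525118
shift [102.6 256.4   1.1] turn [-0.0021 -0.0026 -0.2928]
18826 40.87633588523367
((35.338043212890625, -0.12888336181640625), (88.4114990234375, 70.49180603027344), 0.0024987480137497187)
plane [-4.93053173e-04 -5.61259476e-03  4.08762235e+01]
```

View pics/w13.png

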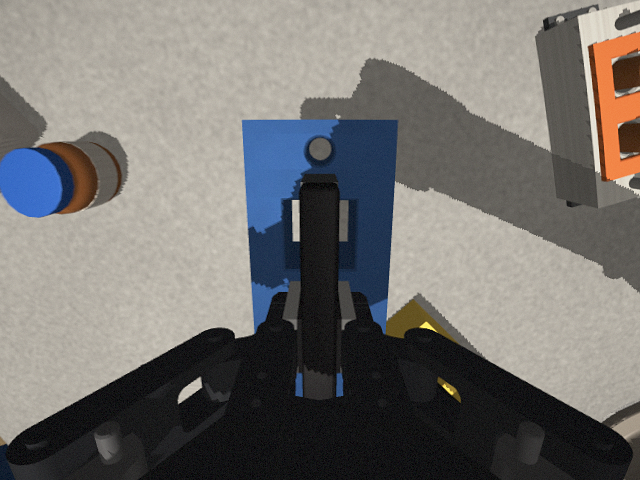

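Emit:
step_arm --pt "103 256 0 0 0 -0.29 1" --pt "103 256 0 0 0 -0.29 1" --pt "103 256 0 0 0 -0.29 1" --pt "103 256 0 0 0 -0.29 1" --pt "103 256 0 0 0 -0.29 1" --pt "103 256 0 -0.002 -0.003 -0.293 1" --pt "103 256 0 -0.002 -0.003 -0.293 1" --pt "103 256 0 -0.002 -0.003 -0.293 1"

```text
clock: 20.78
ee_pos: [502.7, -19.7, 223.9]
tool_rot: [3.13, -0.247, -0.009]
wrist_force: [-0.4, 0.7, -4.3]
grip_width: 12.6
```

```bash
python3 - <<'E'
from h import *
s=r.sense(); print(s['clock'],s['ee_pos'],s['tool_rot'],s['wrist_force'],s['moment'],s['grip_width']);go([504,-20.8,206],-9.2)
E
```

```text
20.775 [502.70669858 -19.68106891 223.86129264] [ 3.13019045 -0.24710602 -0.00863639] [-0.41570434  0.69609312 -4.27353876] [0.00850204 0.04418748 0.02332217] 12.649833988319415
shift [ 1.5  0.9 17.9] turn [0.0021 0.0054 0.003 ]
```

Emit:
step_arm --pt "1.5 1 17 0.002 0.005 0.003 1" --pt "1.5 1 17 0.002 0.005 0.003 1" --pt "1.5 1 17 0.002 0.005 0.003 1" --pt "1.5 1 17 0.002 0.005 0.003 1"

```text
clock: 21.28
ee_pos: [504.4, -20.6, 207.5]
tool_rot: [-3.131, 0.251, -0.001]
wrist_force: [0.3, -0.9, -4.7]
grip_width: 12.3
```

```bash
python3 - <<'E'
from h import *
s=r.sense(); print(s['clock'],s['ee_pos'],s['tool_rot'],s['wrist_force']);go([504,-20.8,196],-9.2)
im,d=cams.snapshot('wrist'); save('w14',cv2.resize(im[60:360,200:440],None,fx=2.5,fy=2)); im,d=cams.snapshot('scene'); save('s14',cv2.resize(im[120:340,200:440],None,fx=3,fy=2.7)); np.save('s14.npy',d)
im,d=cams.snapshot('top'); save('t14',cv2.resize(im[190:330,300:430],None,fx=5,fy=4))
E
```

```text
21.275 [504.44644872 -20.63634423 207.54145795] [-3.13146901e+00  2.51132601e-01 -1.45316117e-03] [ 0.31085195 -0.90735513 -4.66235598]
shift [-0.4  0.2 11.5] turn [-0.0001 -0.0009  0.0005]
```

View pics/w14.png

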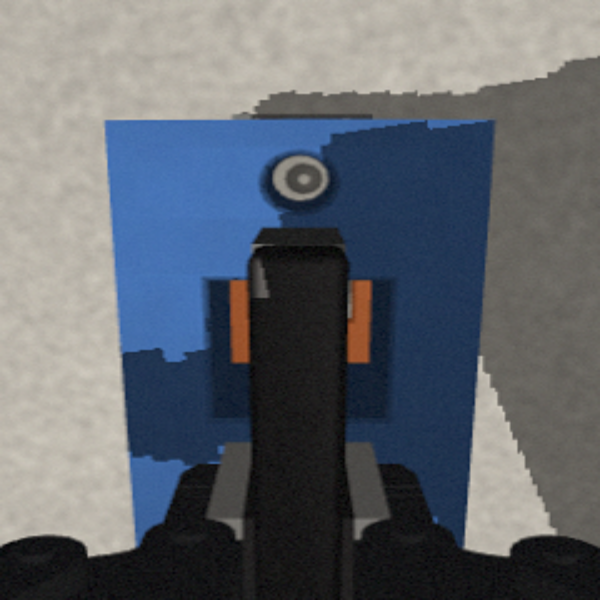

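View pics/s14.png

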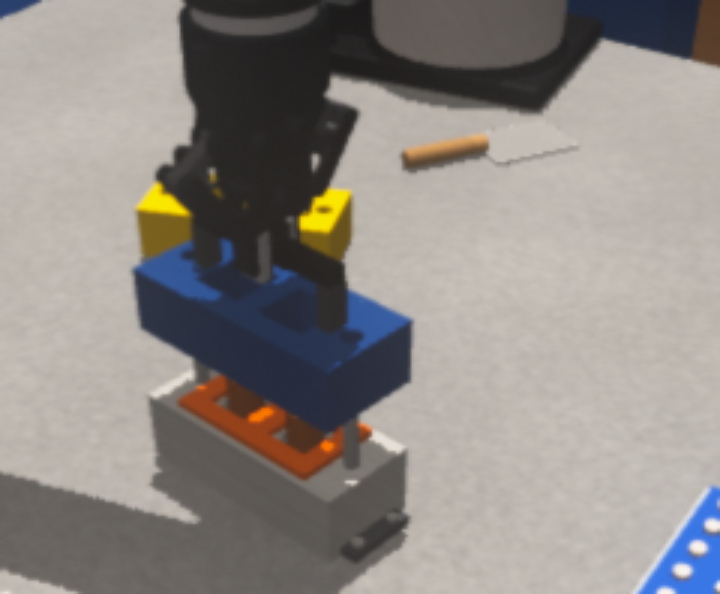

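View pics/t14.png

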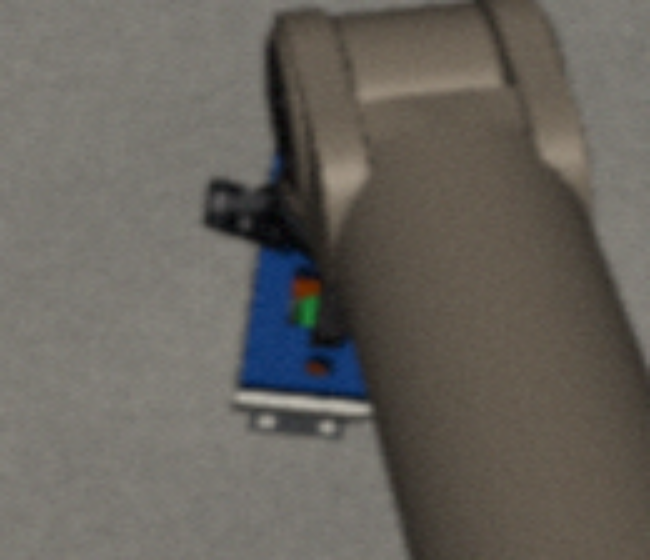

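```bash
python3 - <<'E'
from h import *
s=r.sense()
M=R.from_rotvec(s['tool_rot']).as_matrix()
for n,px,z in [('tip',(321.1,149),106),('holetop',(319,150),166.7),('hole bottom ctr',(319.9,149.2),116.7)]:
    w=atz('wrist',px,z,s); print(n,w.round(1),((w-s['ee_pos'])@M).round(1))
im,d=cams.snapshot('wrist'); cv2.imwrite('pics/w14z.png',cv2.resize(cv2.cvtColor(im[120:180,280:360],cv2.COLOR_RGB2BGR),None,fx=9,fy=9,interpolation=cv2.INTER_CUBIC))
E
```

```text
tip [568.6 -32.4 106. ] [ 65.3   1.1 101.3]
holetop [569.8 -31.2 166.7] [66.3 -0.3 40.6]
hole bottom ctr [568.8 -31.6 116.7] [65.5  0.3 90.6]
```

View pics/w14z.png

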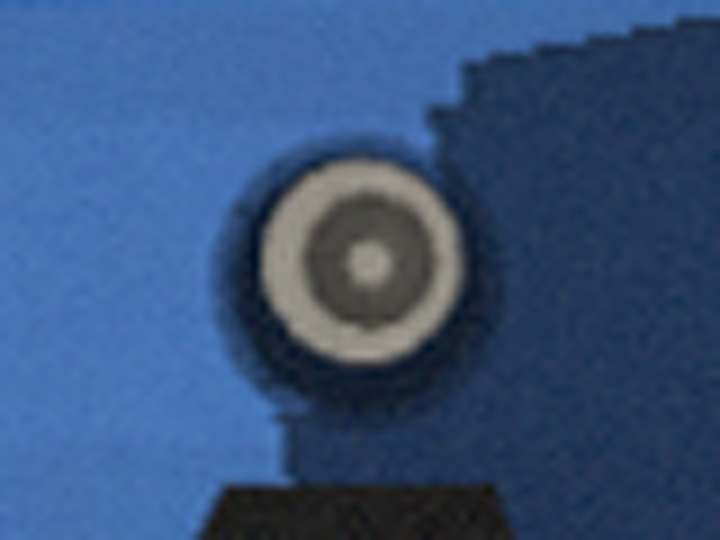

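Emit:
step_arm --pt "-0.2 0.4 6 0 -0.001 0 1" --pt "-0.2 0.4 12 0 -0.001 0 1" --pt "-0.2 0.4 18 0 -0.001 0 1" --pt "-0.2 0.4 21 0 -0.001 0 1" --pt "-0.2 0.4 21 0 -0.001 0 1"

```text
clock: 22.1
ee_pos: [503.7, -21.3, 185.9]
tool_rot: [-3.131, 0.252, 0.002]
wrist_force: [-0.1, -0.4, -4.8]
grip_width: 12.1
```

```bash
python3 - <<'E'
from h import *
s=r.sense(); print(s['clock'],s['ee_pos'],s['tool_rot'],s['wrist_force'],s['moment'],s['grip_width']);go([504.3,-20.9,165],-9.2)
im,d=cams.snapshot('wrist'); cv2.imwrite('pics/w15z.png',cv2.resize(cv2.cvtColor(im[110:190,270:370],cv2.COLOR_RGB2BGR),None,fx=7,fy=7,interpolation=cv2.INTER_CUBIC))
im,d=cams.snapshot('scene'); save('s15',cv2.resize(im[160:330,220:370],None,fx=4,fy=3.5))
E
```

```text
22.1 [503.67469664 -21.28631073 185.86277996] [-3.13146049e+00  2.51947724e-01  2.24429730e-03] [-0.06462242 -0.37622789 -4.81011138] [-0.05716435 -0.02224962 -0.08663478] 12.056532726747836
shift [ 0.6 -0.5 20.9] turn [0.0001 0.0014 0.    ]
```

View pics/w15z.png

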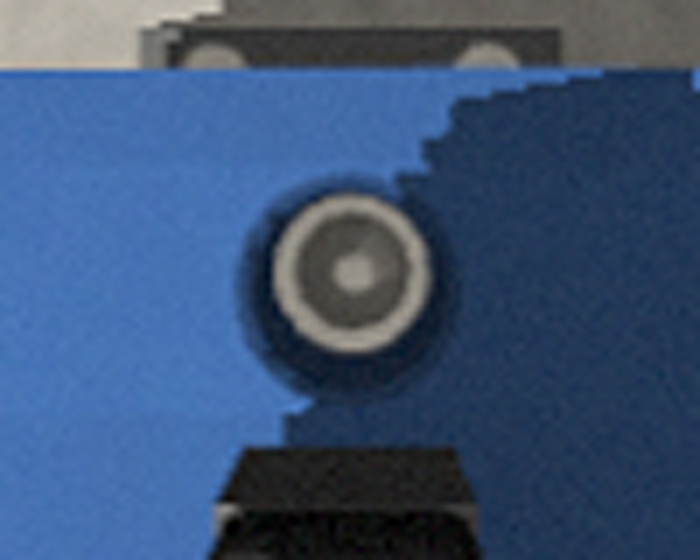

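View pics/s15.png

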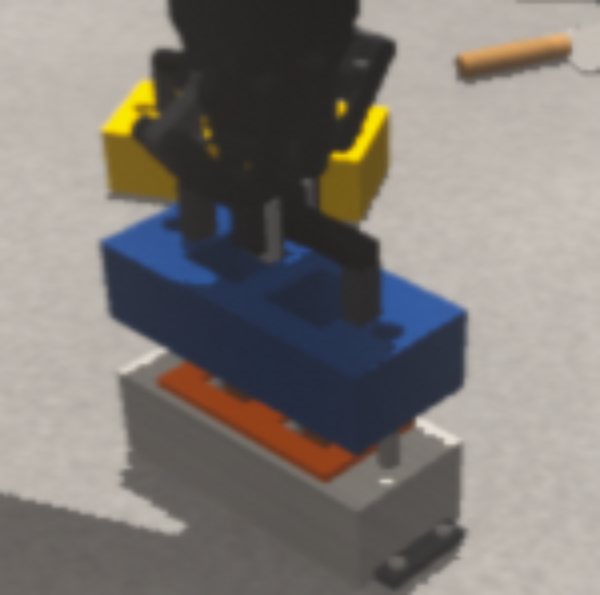

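Emit:
step_arm --pt "0 0 7 0 0.001 0 1" --pt "0 0 14 0 0.001 0 1" --pt "0 0 21 0 0.001 0 1" --pt "0 0 26 0 0.001 0 1" --pt "0 0 27 0 0.001 0 1"

```text
clock: 22.82
ee_pos: [503.7, -21.3, 158.8]
tool_rot: [3.131, -0.252, -0.001]
wrist_force: [-0.4, 0.3, -4.7]
grip_width: 12.3
```

```bash
python3 - <<'E'
from h import *
s=r.sense(); print(s['clock'],s['ee_pos'],s['tool_rot'],s['wrist_force'],s['moment'],s['grip_width']);go([504.0,-20.9,148.5],-9.2)
E
```

```text
22.825 [503.7300786  -21.26544612 158.80413031] [ 3.13143188e+00 -2.51824403e-01 -5.18646649e-04] [-0.36984521  0.30710007 -4.69491628] [ 0.03909582  0.01842226 -0.00305308] 12.337192761405186
shift [ 0.2 -0.4 10.3] turn [0.0001 0.0003 0.0001]
```

Emit:
step_arm --pt "0 0 3 0 0 0 1" --pt "0 0 6 0 0 0 1" --pt "0 0 8 0 0 0 1" --pt "0 0 8 0 0 0 1"

```text
clock: 23.32
ee_pos: [504.0, -21.6, 151.7]
tool_rot: [3.131, -0.252, 0.001]
wrist_force: [-3.0, -1.3, 4.3]
grip_width: 12.2
```

```bash
python3 - <<'E'
from h import *
s=r.sense(); print(s['clock'],s['ee_pos'],s['tool_rot'],s['wrist_force'],s['moment'],s['grip_width'])
E
```

```text
23.325 [504.03112361 -21.55724419 151.68139806] [ 3.13098862e+00 -2.52294259e-01  5.61358640e-04] [-2.98679552 -1.27461221  4.28882713] [-0.12490276  0.66848595 -0.00848773] 12.210767925802708
```

Emit:
step_arm --pt "0 0 2 0 0 0 1" --pt "0 0 4 0 0 0 1" --pt "0 0 4 0 0 0 1"

```text
clock: 23.7
ee_pos: [504.1, -21.6, 148.8]
tool_rot: [3.131, -0.253, 0.001]
wrist_force: [-3.8, -0.6, 8.3]
grip_width: 12.4
```

```bash
python3 - <<'E'
from h import *
s=r.sense(); print(s['clock'],s['ee_pos'],s['tool_rot'],s['wrist_force'],s['moment'],s['grip_width'])
E
```

```text
23.7 [504.12116702 -21.5795715  148.84714459] [ 3.13072824e+00 -2.52609567e-01  8.18461429e-04] [-3.80424877 -0.57564485  8.31070483] [-0.02573165  0.92114945 -0.01393944] 12.422845388755452
```

Emit:
step_arm --pt "0 0 2 0 0 0 1" --pt "0 0 3 0 0 0 1" --pt "0 0 3 0 0 0 1"

```text
clock: 24.08
ee_pos: [504.0, -21.7, 148.3]
tool_rot: [3.13, -0.253, 0.0]
wrist_force: [-7.6, -1.2, 15.9]
grip_width: 12.6
```

```bash
python3 - <<'E'
from h import *
s=r.sense(); print(s['clock'],s['ee_pos'],s['tool_rot'],s['wrist_force'],s['moment'],s['grip_width'])
E
```

```text
24.075 [504.0220567  -21.67182816 148.29066483] [ 3.13003585e+00 -2.53212567e-01  3.78454592e-04] [-7.56228557 -1.2134997  15.8885125 ] [-0.01001476  1.69068025  0.05378709] 12.607273346777074
```

```bash
python3 - <<'E'
from h import *
s=r.sense(); print(R.from_rotvec(s['tool_rot']).as_matrix()[:,2].round(4)); go([503.7,-21.3,148.3],-9.2)
im,d=cams.snapshot('wrist'); save('w16',im); P=cloud('wrist',d,s)
A=P[:300,200:440].reshape(-1,3); q=A[abs(A[:,2]-108)<5]; print(np.median(q[:,2])); q=q[abs(q[:,2]-np.median(q[:,2]))<3]; print(cv2.minAreaRect(q[:,:2].astype(np.float32))); c,*_=np.linalg.lstsq(np.c_[q[:,:2]-[504,-21],np.ones(len(q))],q[:,2],rcond=None); print('plane',c)
im,d=cams.snapshot('scene'); cv2.imwrite('pics/s16.png',cv2.cvtColor(cv2.resize(im[200:340,235:360],None,fx=6,fy=4.2,interpolation=cv2.INTER_CUBIC),cv2.COLOR_RGB2BGR))
E
```

```text
[ 1.0e-04 -1.3e-03 -1.0e+00]
shift [-0.4 -0.3 -0. ] turn [ 0.0013 -0.0003 -0.0009]
107.51998354397743
((539.0945434570312, -27.063549041748047), (70.46698760986328, 88.44496154785156), 80.58855438232422)
plane [-8.85844514e-04 -6.65676477e-04  1.07536683e+02]
```

View pics/s16.png

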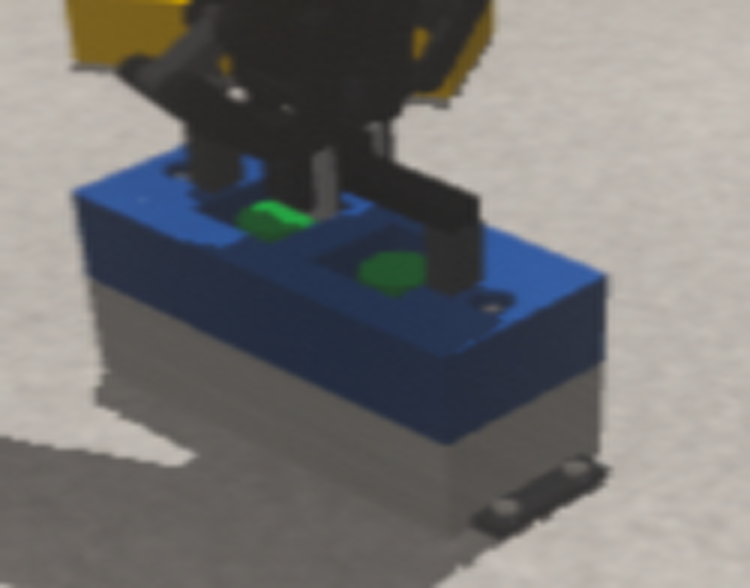

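View pics/w16.png

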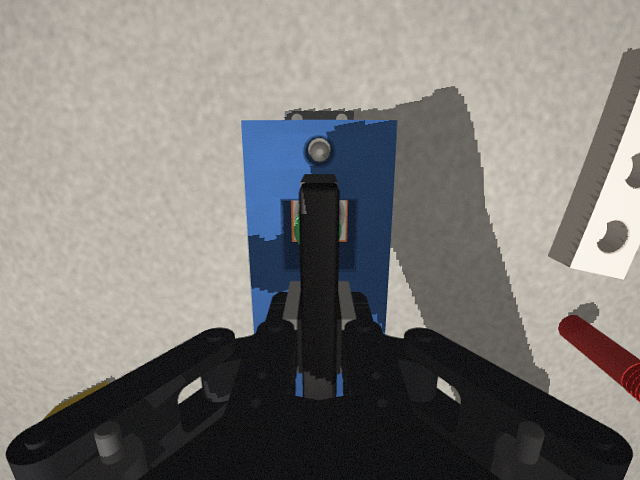

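Emit:
step_arm --pt "-0.4 0 2 0 0 0 1" --pt "-0.5 0 3 0 0 0 1" --pt "-0.5 0 3 0 0 0 1" --pt "-0.5 0 3 0 0 0 1"

```text
clock: 24.68
ee_pos: [503.9, -21.7, 148.2]
tool_rot: [3.129, -0.254, 0.002]
wrist_force: [-8.2, -0.1, 19.1]
grip_width: 12.4
```

```bash
python3 - <<'E'
from h import *
s=r.sense(); print(s['clock'],s['ee_pos'],s['tool_rot'],s['wrist_force'],s['moment'],s['grip_width'])
E
```

```text
24.675 [503.94992989 -21.65660404 148.24424342] [ 3.12938495e+00 -2.53605964e-01  2.08677358e-03] [-8.23701421 -0.14511405 19.05405277] [ 0.01973997  1.64256636 -0.01347975] 12.358097343026794
```

Emit:
step_arm --pt "-0.5 0 3 0 0 0 1" --pt "-0.5 0 4 0 0 0 1" --pt "-0.5 0 4 0 0 0 1" --pt "-0.5 0 4 0 0 0 1" --pt "-0.5 0 4 0 0 0 1" --pt "-0.5 0 4 0 0 0 1" --pt "-0.5 0 4 0 0 0 1" --pt "-0.5 0 4 0 0 0 1"

```text
clock: 25.68
ee_pos: [503.9, -21.7, 148.2]
tool_rot: [3.128, -0.254, 0.004]
wrist_force: [-11.2, -1.2, 26.1]
grip_width: 12.6
```

```bash
python3 - <<'E'
from h import *
s=r.sense(); print(s['clock'],s['ee_pos'],s['tool_rot'],s['wrist_force'],s['moment'],s['grip_width'])
im,d=cams.snapshot('scene'); save('s17',im)
im,d=cams.snapshot('wrist'); P=cloud('wrist',d,s); A=P[:300,200:440].reshape(-1,3); q=A[abs(A[:,2]-108)<3]; print(np.median(q[:,2]))
s=r.sense(); print(s['clock'],s['ee_pos'],s['wrist_force'])
E
```

```text
25.675 [503.90394043 -21.68225802 148.16573275] [ 3.12849051 -0.25437038  0.0035512 ] [-11.19210469  -1.19357219  26.13734263] [0.02712464 2.25327597 0.0563773 ] 12.568951749849854
107.4677410474703
25.775 [503.92641521 -21.70891814 148.16525347] [-10.56146771  -0.34314641  25.27868574]
```

View pics/s17.png

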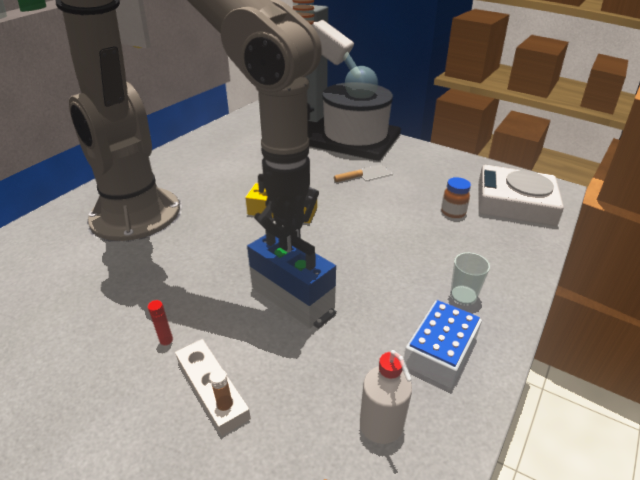

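```bash
python3 - <<'E'
from h import *
print(r.finish_job()); 
E
```

```text
the job is handed in; nothing more can be done
None
```

The job is done and handed in at about 25.8 s. Both green-capped vials are in the block's bores, and the blue upper half is pressed down flush on the block with the gripper still holding it.

- **Vials:** with both vials placed, the wrist camera showed both caps at a height of about 101.8 mm, against 102 mm for fully seated.
- **Upper half:** it went over both dowels with no measurable resistance. Its top measured about 107.5 mm, against 108 mm when flush. The scene camera showed no gap and no orange frame between the halves. Pressing harder moved it only about 0.1 mm, so it was resting on the block.
- **Final push:** the wrist read +26 N vertically, which with the cover's weight is about 30 N down on the block. The springs need about 14 N. The reading held between the last two checks, 0.1 s apart.
- **Side force:** about 11 N sideways and 2.3 N·m of moment remained at the wrist while pressing. A small sideways correction did not remove it. The upper half still measured level, to about 0.05°.
- **Other objects:** the last scene picture shows the white-capped vial still in the rack. The look-alikes and bystanders appear where they were.

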